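Build the patty sandwich on the demo cart

ROBOT

A 6-joint arm with a two-finger parallel gripper is mounted at the origin on the work surface. World frame = base frame: x ahead of the robot, y to its left, z up, the work surface at z = 0. Lengths are in m, angles in degrees, forces in N, time in s.
With the tool pointing down it reaches from about 0.375 to 0.9 m from the base axis. Payload 3.1 kg.
Tool frame: the origin (TCP) lies at the very end of the fingers, on their centre line; the grasp point (between the pads) lies 19 mm behind it; z points along the fingers, y is the line along which they close (so a half turn about z gives the same grasp; the last joint's range is limited). The gripper opens to 87 mm and grips with 3 to 60 N. Pads are 19 mm wide; open, the fingers measure 117 mm over their backs; the gripper's body (75 mm by 190 mm) begins 51 mm behind the grasp point.
Start: joints at [-78.409, 30.224, 82.088, -0, 67.689, -10.227], TCP at [0.232, -0.58, 0.223] pointing down, gripper open.
Joint ranges: [-176.69, 176.69], [-43.24, 126.21], [12.49, 139.97], [-82, 262], [0, 151.66], [-163.58, 163.58]. Speed limits (degrees/s): [159.86, 159.86, 180, 180, 180, 180].

INTERFACE

Orientations are given as a 3x3 rotation matrix whose columns are the frame's x, y, z axes.
In Python, from rig import readout, cams, bot gives the robot as it stands.
- The arm moves only by the shell command python3 -m inch 'ROWS'. ROWS is JSON, a list of rows, each a list of 5 numbers: the shift along the world's x, y, z in cm, then the turn about the world's z in degrees, then the finger opening in cm, from 0 to 8.7. In form: [[dx, dy, dz, twist, fingers], ...]. A call has 1 to 10 rows; each row is the pose to reach, as a shift and turn from the pose commanded when the call began; what a row does not reach only later rows make up. A row lasts 1/12 s, in which the tool goes at most 41.7 mm and 7.16 degrees, less where a joint would pass 70% of its speed; a pose out of reach is approached as far as the arm can. A call with a gripper value outside its range is refused whole. The fingers move at their own pace and stop on an object; the grip force is fixed at half the most. Time passes only in rows, so rows that repeat a pose let the fingers close. It gives the time, the measured TCP pose, the force, the opening and the grip force at its end, in the units of the state.
- readout.read_state(): the state, without advancing time (a new reading comes with each control period).
- cams.capture(name): name is "scene" or "side" or "wrist"; returns a dict with "image" (400x640x3 uint8, blue, green, red), "intrinsics" (3x3 intrinsics, pixels), "xyz" and "rotation" of the camera in the world; the wrist camera has in their place "tool_from_camera" (4x4, takes a point from camera to tool coordinates, whose origin is the TCP and whose axes are the flange's). Camera axes: x right, y down, z forward; pixel columns grow to the right and rows downward; lengths in m; the calibration is good to about 2 mm. A picture is of the moment at which its call begins: read the wrist's pose just before it. There is no depth.
- bot.hand_in(): hands the job in; it is judged then, once.
The state is a dict: "time_s": time; "joint_positions": joint angles; "qvel": joint speeds; "tau": joint torques, N m; "position": TCP position; "tcp_rot": TCP orientation; "force": force on the tool from outside, world axes, zero at the start; "moment": the same for the moment, N m; "opening": opening from 0.0 (shut) to 1.0 (fully open); "grasp_force": force on a finger pad.
Only numpy, scipy, OpenCV 4.12 (cv2) and the standard library are available. Lean on these libraries where they do the work, as an engineer would, in place of code of your own. Each camera call takes 0.05 s, during which the arm holds its last target. There are 200 camera calls.

TASK

Finish the sandwich on the plate. First take the round bread that stands on edge in the rack and lay it flat on the white cutting board; then put the patty on the bread that is already on the plate; then take up the round bread again and put it flat on the patty, so that all three layers sit flat and neatly centred over each other and on the plate, no more than about a centimetre off. Set things down rather than dropping them, and leave the plate, the square crispbread in the rack, the tin and the onion where they are.

Things in the scene. Friction and masses are not known exactly. Their poses are not given: they have to be found in the camera images.
- board: White plastic cutting board, 340 x 260 x 12 mm, fixed to the table, lying flat. Origin at the centre of its underside, on the table; z up, x along its long side. Its top is 12 mm above the table. The patty lies somewhere on it, the rest is free. It shifts and turns a little from start to start.
- rack: Low wire toast rack, fixed, 180 mm long (its x), 64 wide, 32 high. Origin: centre of its underside, z up. Two places, x = -40 and +40 mm, each between two wire hoops 4 mm wider apart than a slice (tops 32 mm up): one holds the round bread, the other the square crispbread (either way), on edge, faces across rack x, leaning a few degrees at most. Left or right of the board, turned somewhat.
- top_bread: Loose toasted round bread slice, a rigid flat disc 64 mm across and 12 mm thick, about 45 g, tan with a paler face on both sides. It starts standing on edge in the rack, its centre 42 mm and its top edge 74 mm above the table. Origin at the disc's centre; its own x axis is the axis of the disc (square to the flat faces). Both faces are alike, either may be up.
- base_bread: The same kind of round bread slice (64 mm across, 12 mm thick, 45 g), loose, lying flat at the middle of the plate. Origin at the disc's centre, its z is the disc's axis.
- patty: Loose cooked patty, a rigid dark brown disc 62 mm across and 16 mm thick, rounded edges, about 80 g, lying flat on the cutting board. Origin at the disc's centre, z up.
- plate: Loose white ceramic plate, 164 mm across, about 400 g. Origin at the centre of its underside, on the table, z up. Its flat floor, 112 mm across, is 6 mm above the table; its rim slopes up outside that to 11 mm. It stands left or right of the board.
- crispbread: Bystander: square crispbread 62 x 62 mm, 12 mm thick, 40 g, standing on edge in the rack's other place, its top edge 77 mm above the table. Origin at its centre, its x is square to the flat faces.
- tin: Bystander: food tin, 74 mm across, 110 mm high, upright on the table beyond the board. Origin at the centre of its underside.
- onion: Bystander: onion, 80 mm across, 85 mm high, on the table beyond the board. Origin at the centre of its underside.
Not all that is in view belongs to the job. What is shaped like the patty but turquoise is not meant.

How it is judged (in metres and radians):
On the way, in this order (a step that is already met when the one before it is completed fails the run):
1. the round bread from the rack lies flat on the cutting board, let go (angle between the x axis of top_bread and the z axis of board, either way round below 0.15 rad and z of top_bread in the frame of board between 0.014 and 0.022 m and x of top_bread in the frame of board between -0.17 and 0.17 m and y of top_bread in the frame of board between -0.13 and 0.13 m and contact force between top_bread and the fingers below 0.1 N), for 0.2 s.
2. the patty lies flat and centred on the plate's bread, let go (horizontal distance between patty and base_bread below 0.012 m and z of patty in the frame of plate between 0.022 and 0.03 m and angle between patty's own z axis and vertical below 0.12 rad and contact force between patty and the fingers below 0.1 N), for 0.2 s.
At the end, for the whole second after the job is handed in: On the plate, standing level on the table: base bread, patty and round bread from the rack lie flat (within 0.12 rad) on each other in this order, each centred within 12 mm on the plate and on the layer below, at rest and let go (horizontal distance between each of base_bread, patty, top_bread and plate below 0.012 m and horizontal distance between patty and base_bread below 0.012 m and horizontal distance between top_bread and patty below 0.012 m and z of base_bread in the frame of plate between 0.009 and 0.015 m and z of patty in the frame of plate between 0.022 and 0.03 m and z of top_bread in the frame of plate between 0.036 and 0.044 m and angle between the x axis of top_bread and the z axis of plate, either way round below 0.12 rad and angle between each of patty, base_bread's own z axis and vertical below 0.12 rad and angle between plate's own z axis and vertical below 0.05 rad and height (world z) of plate below 0.004 m and linear speed of each of top_bread, patty, plate below 0.02 m/s); the robot touches nothing.
It fails at once if the round bread is let go 3 cm or more above the stack (its centre above 70 mm) (height (world z) of top_bread above 0.07 m and contact force between top_bread and the fingers below 0.01 N).
It fails at once if the patty is let go 3 cm or more above its place (its centre above 58 mm) (height (world z) of patty above 0.058 m and contact force between patty and the fingers below 0.01 N).
It fails at once if the square crispbread is moved from its place in the rack (more than 15 mm) (distance of crispbread from where it was at the start of the episode above 0.015 m).
It fails at once if tin or onion is moved more than 20 mm (distance of any of tin, onion from where it was at the start of the episode above 0.02 m).
It fails at once if the plate is pushed more than 40 mm (distance of plate from where it was at the start of the episode above 0.04 m).
It also fails if it takes over 67 s, if anything falls off the work surface, if the arm or the gripper's body presses on something with over 40 N, if the wrist force passes 120 N, or if a joint passes its speed limit or range.

## Working session

There is one attempt and no reset: what is moved stays moved. The work goes in short steps, Python scripts to look and compute and a shell command to move; the robot and the scene stay as the last step left them, time stands still between calls to the robot, and variables do not carry over. Pictures are saved under pics/ and viewed, at most 10 in all, crops included, and the job is handed in when it is done.

```bash
mkdir -p pics; ls; cat > h.py <<'E'
import numpy as np, cv2
from rig import readout, cams, bot
def cap(name, save=None):
    s=readout.read_state(); c=cams.capture(name)
    if name=="wrist":
        T=np.array(c["tool_from_camera"]); R=np.array(s["tcp_rot"]); p=np.array(s["position"])
        c["R"]=R@T[:3,:3]; c["t"]=R@T[:3,3]+p
    else: c["R"]=np.array(c["rotation"]); c["t"]=np.array(c["xyz"])
    c["K"]=np.array(c["intrinsics"])
    if save: cv2.imwrite("pics/"+save+".png",c["image"])
    return c
def ray(c,uv,z):
    uv=np.atleast_2d(np.array(uv,float)); d=np.c_[uv,np.ones(len(uv))]@np.linalg.inv(c["K"]).T@c["R"].T
    return c["t"]+d*((z-c["t"][2])/d[:,2])[:,None]
def proj(c,P):
    q=(np.atleast_2d(P)-c["t"])@c["R"]@c["K"].T
    return q[:,:2]/q[:,2:]
E
python3 - <<'E'
from h import *
a=cap("scene","scene0"); b=cap("side","side0")
for c in(a,b): print(c["t"].round(3),c["R"].round(2).tolist())
w=cap("wrist"); s=readout.read_state(); print(s["position"],np.round(s["tcp_rot"],3).tolist(),s["opening"],w["tool_from_camera"])
E
```

```text
pics
[ 0.977 -0.043  0.633] [[0.14, 0.76, -0.63], [0.99, -0.12, 0.08], [-0.01, -0.64, -0.77]]
[0.329 0.725 0.841] [[-0.97, -0.16, 0.18], [-0.24, 0.7, -0.67], [-0.02, -0.69, -0.72]]
[ 0.23221625 -0.57964715  0.22177641] [[0.928, 0.372, -0.0], [0.372, -0.928, 0.002], [0.0, -0.002, -1.0]] 1.0000414781109743 [[ 3.05987779e-04 -9.64281364e-01 -2.64879894e-01  7.07046607e-02]
 [ 9.99999949e-01  2.69984194e-04  1.72331073e-04  1.29478263e-04]
 [-9.46622570e-05 -2.64879933e-01  9.64281397e-01 -1.62934337e-01]
 [ 0.00000000e+00  0.00000000e+00  0.00000000e+00  1.00000000e+00]]
```

View pics/scene0.png

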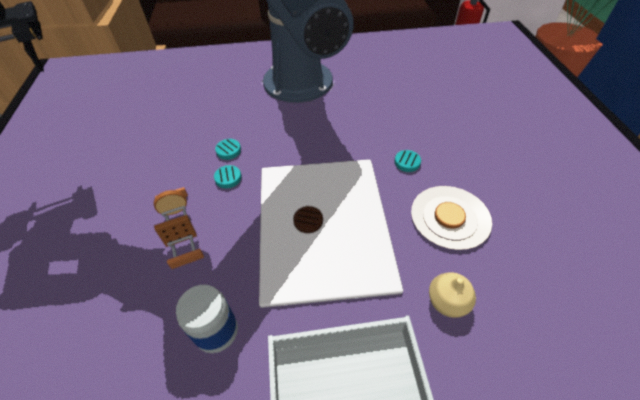

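View pics/side0.png

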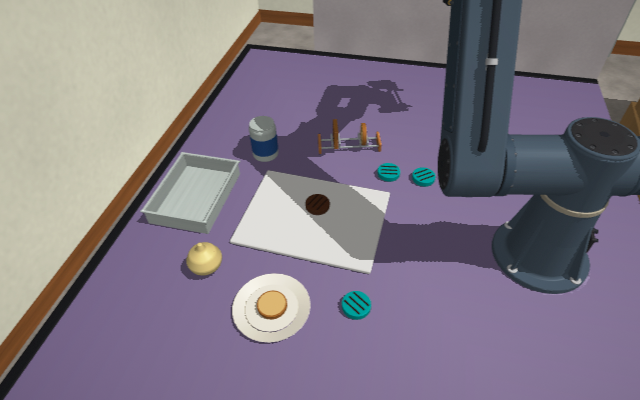

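Scene view: rack at about (175,230), with the round bread at its far end (171,203) and the crispbread at (176,235). Patty on the board at (308,219), plate at (451,217) with the base bread at (451,214), tin at (207,318). The side view agrees: rack (350,140), patty (318,204), plate (271,306).

```bash
cat > m1.py <<'E'
from h import *
def blobs(m,amin=30):
    n,l,st,ce=cv2.connectedComponentsWithStats(m.astype(np.uint8))
    return [(st[i].tolist(),ce[i].round(1).tolist()) for i in range(1,n) if st[i][4]>amin]
def near(m,u,v):
    n,l,st,ce=cv2.connectedComponentsWithStats(m.astype(np.uint8)); 
    ys,xs=np.nonzero(l); k=np.argmin((xs-u)**2+(ys-v)**2); return l==l[ys[k],xs[k]]
def fit(c,m,z):   # min enclosing circle of the contour cast on plane z
    ct=max(cv2.findContours(m.astype(np.uint8),0,1)[0],key=len)[:,0]
    P=ray(c,ct,z)[:,:2]; (x,y),r=cv2.minEnclosingCircle(P.astype(np.float32)); return np.round([x,y,r],4), P
if __name__=="__main__":
  for nm,pa,pl,br in(("scene",(308,219),(451,217),(451,214)),("side",(318,204),(271,306),(271,304))):
    c=cap(nm); im=c["image"]; hsv=cv2.cvtColor(im,cv2.COLOR_BGR2HSV); h,s,v=[hsv[...,i].astype(int) for i in range(3)]
    print(nm,"patty",fit(c,near(v<70,*pa),.026)[0])
    w=near((s<70)&(v>100),pl[0]+25,pl[1]); print(" plate",fit(c,w,.011)[0])
    o=(h<22)&(s>90)&(v>80); print(" base",fit(c,near(o,*br),.016)[0])
    print(" orange",blobs(o))
    for q in [pa,pl,br]: print(q,hsv[q[1],q[0]])
    if nm=="scene": cv2.imwrite("pics/rackS.png",cv2.resize(im[170:290,120:240],None,fx=5,fy=5,interpolation=2))
    else: cv2.imwrite("pics/rackD.png",cv2.resize(im[100:180,290:410],None,fx=5,fy=5,interpolation=2))
E
python3 m1.py; python3 -c "
import cv2,numpy as np
a=cv2.imread('pics/rackS.png');b=cv2.imread('pics/rackD.png')
a=cv2.resize(a,(400,400));b=cv2.resize(b,(400,267));o=np.zeros((400,800,3),np.uint8);o[:,:400]=a;o[:267,400:]=b;cv2.imwrite('pics/rack.png',o)"
```

```text
scene patty [ 0.5337 -0.0249  0.0325]
 plate [0.5546 0.2726 0.0876]
 base [0.5585 0.2671 0.0335]
 orange [([0, 0, 166, 59, 5701], [86.2, 27.0]), ([461, 0, 23, 23, 323], [472.3, 11.0]), ([536, 23, 66, 53, 2060], [569.9, 43.5]), ([0, 27, 12, 9, 89], [5.3, 31.0]), ([0, 39, 35, 75, 1581], [12.1, 70.0]), ([154, 188, 33, 25, 571], [170.0, 199.6]), ([435, 202, 31, 26, 479], [450.1, 215.4]), ([155, 215, 41, 31, 623], [174.6, 228.7]), ([167, 249, 37, 20, 350], [184.7, 258.4]), ([452, 281, 13, 10, 41], [457.9, 285.6]), ([434, 294, 17, 14, 63], [440.7, 301.4]), ([431, 299, 15, 14, 37], [437.6, 306.3]), ([443, 300, 31, 17, 141], [459.7, 308.6])]
(308, 219) [  9 158  42]
(451, 217) [ 21  94 241]
(451, 214) [ 21  98 240]
side patty [ 0.5295 -0.0205  0.0352]
 plate [ 0.5338 -0.1025  0.7987]
 base [0.5558 0.271  0.0343]
 orange [([0, 9, 313, 368, 6531], [130.3, 191.2]), ([611, 40, 29, 16, 365], [626.5, 47.8]), ([629, 101, 11, 35, 130], [635.7, 114.8]), ([620, 108, 12, 18, 70], [626.0, 117.4]), ([333, 119, 5, 30, 119], [335.3, 133.4]), ([360, 123, 7, 22, 112], [363.2, 133.1]), ([376, 132, 6, 20, 56], [378.6, 141.4]), ([318, 134, 3, 20, 53], [319.1, 142.7]), ([257, 291, 30, 28, 684], [271.5, 304.5])]
(318, 204) [ 11 167  49]
(271, 306) [ 19 123 220]
(271, 304) [ 20 123 219]
```

View pics/rack.png

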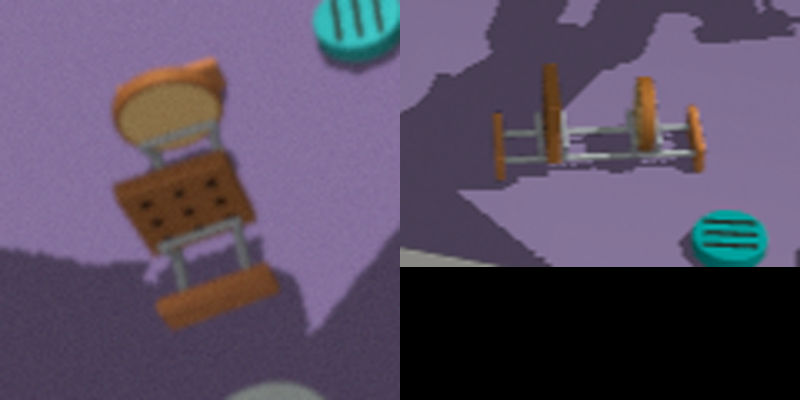

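The crop shows the round bread at the rack end nearer the robot, the crispbread in the other place, and a wooden board at each end. I triangulate those next and then go above for a near look.

```bash
cat > m2.py <<'E'
from h import *
a=cap("scene"); b=cap("side")
def tri(ua,ub):
    A=np.zeros((3,3)); y=np.zeros(3)
    for c,u in((a,ua),(b,ub)):
        d=c["R"]@np.linalg.inv(c["K"])@[*u,1]; d/=np.linalg.norm(d); M=np.eye(3)-np.outer(d,d); A+=M; y+=M@c["t"]
    return np.linalg.solve(A,y).round(4)
print("round",tri((170,201),(363.2,133.1)),"crisp",tri((175.5,232),(335.3,133.4)),"end",tri((184.7,258.4),(319.1,142.7)))
e=ray(b,[(319.1,142.7),(378.6,141.4)],.018); print("ends",e.round(4).tolist(),np.linalg.norm(e[1]-e[0]),np.degrees(np.arctan2(*(e[1]-e[0])[1::-1])))
print("tin",ray(a,[(203,303)],.11),"onion",ray(b,[(204,260)],.04))
print("board",ray(a,[(262,166),(374,160),(398,290),(260,302)],.012).round(4).tolist(),ray(b,[(269,173),(390,192),(372,268),(233,241)],.012).round(4).tolist())
E
python3 m2.py
```

```text
round [ 0.4612 -0.3008  0.0465] crisp [ 0.5394 -0.2821  0.0455] end [ 0.5836 -0.2684  0.016 ]
ends [[0.5828, -0.2663, 0.018], [0.4159, -0.3087, 0.018]] 0.1722126264109437 -165.7409443292228
tin [[ 0.72540859 -0.19899214  0.11      ]] onion [[0.72815681 0.21203075 0.04      ]]
board [[0.3545, -0.1144, 0.012], [0.3748, 0.1495, 0.012], [0.7042, 0.1188, 0.012], [0.691, -0.1281, 0.012]] [[0.6875, -0.1174, 0.012], [0.3576, -0.1159, 0.012], [0.366, 0.1309, 0.012], [0.6974, 0.1273, 0.012]]
```

```bash
python3 -m inch '[[3,4,0,7,8.7],[6,8,0,14,8.7],[9,11,0,21,8.7],[12,14,0,28,8.7],[15,17,0,35,8.7],[18,20,0,42,8.7],[20,23,-1,49,8.7],[22,26,-2,56,8.7],[23,28,-2,63,8.7],[23,28,-2,70,8.7]]'; python3 -m inch '[[0,0,0,7,8.7],[0,0,0,12,8.7],[0,0,0,12,8.7],[0,0,0,12,8.7]]'
python3 - <<'E'
from h import *
s=readout.read_state(); print(s["time_s"],s["position"],np.degrees(np.arctan2(s["tcp_rot"][1][1],s["tcp_rot"][0][1])),s["joint_positions"],s["force"])
cap("wrist","w1")
E
```

```text
time_s: 1.18
position: [0.4638, -0.2937, 0.2015]
tcp_rot: [[-0.043, 0.999, -0.002], [0.999, 0.043, 0.005], [0.005, -0.001, -1.0]]
force: [0.0, 0.2, -0.2]
opening: 0.998
grasp_force: 0.0
time_s: 1.52
position: [0.4624, -0.3002, 0.2026]
tcp_rot: [[-0.237, 0.972, 0.0], [0.972, 0.237, -0.0], [-0.0, 0.0, -1.0]]
force: [0.0, 0.2, 0.3]
opening: 0.996
grasp_force: 0.0
1.5167 [ 0.46240416 -0.30016714  0.20261967] 13.687948485222467 [-4.46062797e+01  2.59964125e+01  9.39958456e+01  2.35223511e-03
  5.99976486e+01 -5.82954037e+01] [0.03155264 0.15029318 0.25305419]
```

View pics/w1.png

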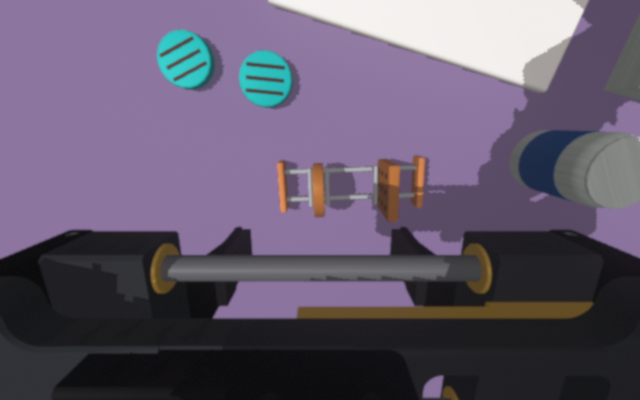

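The wrist view shows the round bread's rim at (318,190), the crispbread at (388,190) and the end boards at (281,187) and (420,181). The rack is nearly parallel to the closing axis.

```bash
cat > m3.py <<'E'
from h import *
c=cap("wrist"); s=readout.read_state(); R=np.array(s["tcp_rot"]); p=np.array(s["position"])
hsv=cv2.cvtColor(c["image"],cv2.COLOR_BGR2HSV); m=((hsv[...,0]<18)&(hsv[...,1]>110)&(hsv[...,2]>60)).astype(np.uint8); m[225:]=0
n,l,st,ce=cv2.connectedComponentsWithStats(m)
for i in range(1,n):
    if st[i][4]<60: continue
    r=cv2.minAreaRect(np.argwhere(l==i)[:,::-1].astype(np.float32)); B=cv2.boxPoints(r)
    print(np.round(r[0],1),np.round(r[1],1),round(r[2],1),"area",st[i][4])
    for z in(.016,.032,.068):
        P=ray(c,B,z); L=(P-p)@R   # tool coords
        print("  z",z,"world",P.mean(0)[:2].round(4),"toolx",L[:,0].round(4),"tooly",L[:,1].round(4))
E
python3 m3.py
```

```text
[418.  181.1] [10.5 49.9] 3.2 area 470
  z 0.016 world [ 0.5806 -0.2708] toolx [-0.031   0.0333  0.0326 -0.0318] tooly [0.1163 0.1142 0.1273 0.13  ]
  z 0.032 world [ 0.5743 -0.269 ] toolx [-0.0263  0.035   0.0344 -0.0271] tooly [0.1109 0.1089 0.1214 0.124 ]
  z 0.068 world [ 0.5602 -0.2649] toolx [-0.0157  0.039   0.0384 -0.0164] tooly [0.0988 0.097  0.1082 0.1105]
[389. 190.] [60. 20.] 90.0 area 1030
  z 0.016 world [ 0.5484 -0.291 ] toolx [ 0.0282  0.0282 -0.0507 -0.0507] tooly [0.0709 0.0958 0.1017 0.0753]
  z 0.032 world [ 0.5436 -0.2882] toolx [ 0.0302  0.0302 -0.0451 -0.0451] tooly [0.0676 0.0914 0.0969 0.0718]
  z 0.068 world [ 0.5329 -0.2821] toolx [ 0.0347  0.0347 -0.0325 -0.0325] tooly [0.0602 0.0814 0.0863 0.0639]
[282.2 186.4] [49.2  6.9] 85.8 area 324
  z 0.016 world [ 0.4145 -0.3185] toolx [ 0.0255  0.0261 -0.038  -0.0387] tooly [-0.0561 -0.0475 -0.0451 -0.054 ]
  z 0.032 world [ 0.4159 -0.3145] toolx [ 0.0276  0.0282 -0.033  -0.0336] tooly [-0.0536 -0.0454 -0.0431 -0.0516]
  z 0.068 world [ 0.4189 -0.3054] toolx [ 0.0324  0.0329 -0.0216 -0.0222] tooly [-0.0479 -0.0407 -0.0386 -0.0462]
[318.  189.5] [51. 10.] 90.0 area 518
  z 0.016 world [ 0.4598 -0.3116] toolx [ 0.0232  0.0232 -0.0438 -0.0438] tooly [-0.0112  0.0013  0.0014 -0.0117]
  z 0.032 world [ 0.4591 -0.3079] toolx [ 0.0254  0.0254 -0.0385 -0.0385] tooly [-0.0108  0.0012  0.0013 -0.0112]
  z 0.068 world [ 0.4575 -0.2996] toolx [ 0.0304  0.0304 -0.0266 -0.0266] tooly [-0.0097  0.0009  0.001  -0.0101]
```

```bash
python3 -m inch '[[-0.4,-0.1,-3,1,8.7],[-0.4,-0.1,-6,1,8.7],[-0.4,-0.1,-9,1,8.7],[-0.4,-0.1,-12,1,8.7],[-0.4,-0.1,-14,1,8.7],[-0.4,-0.1,-15.5,1,8.7],[-0.4,-0.1,-16.3,1,8.7],[-0.4,-0.1,-16.3,1,8.7]]'; python3 -m inch '[[0,0,0,0,4],[0,0,0,0,2],[0,0,0,0,0.5],[0,0,0,0,0.5],[0,0,0,0,0.5],[0,0,0,0,0.5],[0,0,0,0,0.5],[0,0,0,0,0.5]]'
```

```text
time_s: 2.28
position: [0.4574, -0.3007, 0.0379]
tcp_rot: [[-0.254, 0.967, -0.002], [0.967, 0.254, 0.002], [0.003, -0.002, -1.0]]
force: [-0.7, 0.3, -0.7]
opening: 0.997
grasp_force: 0.0
time_s: 2.95
position: [0.4584, -0.3012, 0.0397]
tcp_rot: [[-0.256, 0.967, 0.0], [0.967, 0.256, -0.0], [-0.0, 0.0, -1.0]]
force: [0.1, 0.6, 0.5]
opening: 0.479
grasp_force: 0.0
```

```bash
python3 -m inch '[[0,0,0,0,0.5],[0,0,0,0,0.5],[0,0,0,0,0.5],[0,0,0,0,0.5],[0,0,0,0,0.5],[0,0,0,0,0.5],[0,0,0,0,0.5],[0,0,0,0,0.5]]'
```

```text
time_s: 3.62
position: [0.4583, -0.3012, 0.0395]
tcp_rot: [[-0.256, 0.967, 0.0], [0.967, 0.256, -0.0], [-0.0, 0.0, -1.0]]
force: [0.4, 0.8, -0.2]
opening: 0.137
grasp_force: 30.0
```

```bash
python3 -m inch '[[0,0,1,0,0.5],[0,0,3,0,0.5],[0,0,5.5,0,0.5],[0,0,8,0,0.5],[-0.5,3,8,0,0.5],[-1,6,8,0,0.5],[-2,10,8,0,0.5],[-3,14,8,0,0.5],[-4,18,8,0,0.5],[-5,22,8,0,0.5]]'; python3 -m inch '[[0,4,0,0,0.5],[0,8,0,0,0.5],[0,11,0,0,0.5],[0,12.6,0,0,0.5],[0,12.6,-3,0,0.5],[0,12.6,-5.5,0,0.5],[0,12.6,-7,0,0.5],[0,12.6,-7.5,0,0.5],[0,12.6,-7.5,0,0.5]]'
```

```text
time_s: 4.45
position: [0.4075, -0.0797, 0.1203]
tcp_rot: [[-0.255, 0.967, 0.001], [0.967, 0.255, -0.0], [-0.0, 0.001, -1.0]]
force: [-0.6, 0.2, 0.1]
opening: 0.133
grasp_force: 30.0
time_s: 5.2
position: [0.4078, 0.0449, 0.044]
tcp_rot: [[-0.256, 0.967, -0.002], [0.967, 0.256, 0.0], [0.001, -0.002, -1.0]]
force: [1.0, -0.3, -1.4]
opening: 0.138
grasp_force: 30.0
```

```bash
python3 - <<'E'
from h import *
cap("wrist"); a=cap("side"); u=proj(a,[[.41,.045,.04]])[0].astype(int); print(u, readout.read_state()["time_s"])
x,y=max(u[0]-80,0),max(u[1]-60,0)
cv2.imwrite("pics/b1.png",cv2.resize(a["image"][y:y+120,x:x+160],None,fx=4,fy=4))
E
```

```text
[359 227] 5.3
```

View pics/b1.png

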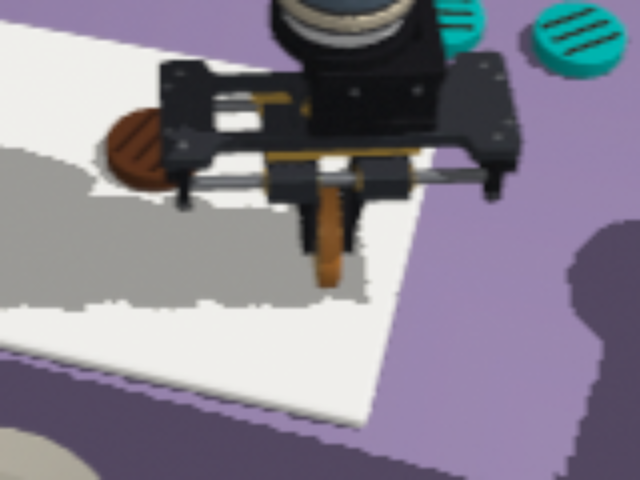

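The side view shows the bread held upright at (328,235) in the crop, just above the board and well clear of the patty at (155,148). I lower it until it touches.

```bash
python3 -m inch '[[0,0,-0.1,0,0.5],[0,0,-0.2,0,0.5],[0,0,-0.2,0,0.5]]';python3 -m inch '[[0,0,-0.1,0,0.5],[0,0,-0.1,0,0.5]]';python3 -m inch '[[0,0,-0.1,0,0.5],[0,0,-0.1,0,0.5]]'
```

```text
time_s: 5.55
position: [0.4088, 0.0446, 0.0432]
tcp_rot: [[-0.255, 0.967, 0.002], [0.967, 0.255, -0.0], [-0.001, 0.001, -1.0]]
force: [0.0, -0.7, 0.3]
opening: 0.139
grasp_force: 30.0
time_s: 5.72
position: [0.4085, 0.0447, 0.0418]
tcp_rot: [[-0.256, 0.967, 0.001], [0.967, 0.256, -0.0], [-0.0, 0.001, -1.0]]
force: [0.1, -0.3, -0.9]
opening: 0.137
grasp_force: 30.0
time_s: 5.88
position: [0.4085, 0.0448, 0.0413]
tcp_rot: [[-0.256, 0.967, 0.001], [0.967, 0.256, -0.0], [-0.0, 0.001, -1.0]]
force: [-0.7, 0.0, 9.7]
opening: 0.134
grasp_force: 30.0
```

```bash
python3 -m inch '[[0,0,0,0,8.7],[0,0,0,0,8.7],[0.2,0.05,0,0,8.7],[0.5,0.13,0,0,8.7],[0.8,0.2,0,0,8.7],[1.1,0.28,0,0,8.7],[1.4,0.36,0,0,8.7],[1.7,0.44,0,0,8.7],[2.0,0.52,0,0,8.7],[2.3,0.6,0,0,8.7]]'
python3 -m inch '[[0.2,0.05,0,0,8.7],[0.5,0.13,0,0,8.7],[0.8,0.2,0,0,8.7]]'
python3 - <<'E'
from h import *
a=cap("side"); u=proj(a,[[.43,.045,.04]])[0].astype(int)
x,y=u[0]-80,u[1]-60
cv2.imwrite("pics/b2.png",cv2.resize(a["image"][y:y+120,x:x+160],None,fx=4,fy=4))
E
```

```text
time_s: 6.72
position: [0.4317, 0.0509, 0.0405]
tcp_rot: [[-0.256, 0.967, 0.0], [0.967, 0.256, -0.0], [-0.0, 0.0, -1.0]]
force: [0.5, 0.4, 0.3]
opening: 0.81
grasp_force: 0.0
time_s: 6.97
position: [0.4395, 0.0529, 0.0405]
tcp_rot: [[-0.256, 0.967, -0.0], [0.967, 0.256, 0.0], [0.0, -0.0, -1.0]]
force: [-0.2, -0.7, 0.3]
opening: 0.976
grasp_force: 0.0
```

View pics/b2.png

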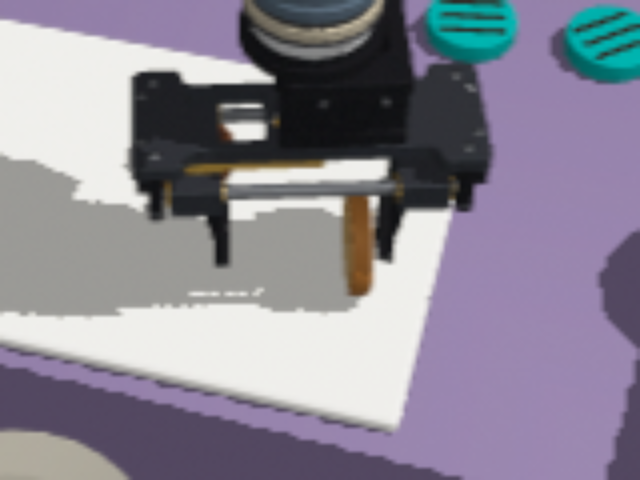

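The bread stands free at (358,245) beside the trailing finger at (388,225), with clear board ahead. I push along the closing axis to tip it.

```bash
python3 -m inch '[[0.2,0.05,0,0,8.7],[0.5,0.13,0,0,8.7],[0.8,0.2,0,0,8.7],[1.1,0.29,0,0,8.7],[1.4,0.37,0,0,8.7],[1.6,0.42,0,0,8.7],[1.6,0.42,0,0,8.7],[1.6,0.42,0,0,8.7],[1.6,0.42,0,0,8.7]]'
python3 - <<'E'
from h import *
a=cap("side"); u=proj(a,[[.43,.045,.04]])[0].astype(int)
x,y=u[0]-80,u[1]-60
cv2.imwrite("pics/b3.png",cv2.resize(a["image"][y:y+120,x:x+160],None,fx=4,fy=4))
E
```

```text
time_s: 7.77
position: [0.455, 0.057, 0.0405]
tcp_rot: [[-0.256, 0.967, -0.0], [0.967, 0.256, 0.0], [0.0, -0.0, -1.0]]
force: [-0.9, 0.7, 0.0]
opening: 0.998
grasp_force: 0.0
```

View pics/b3.png

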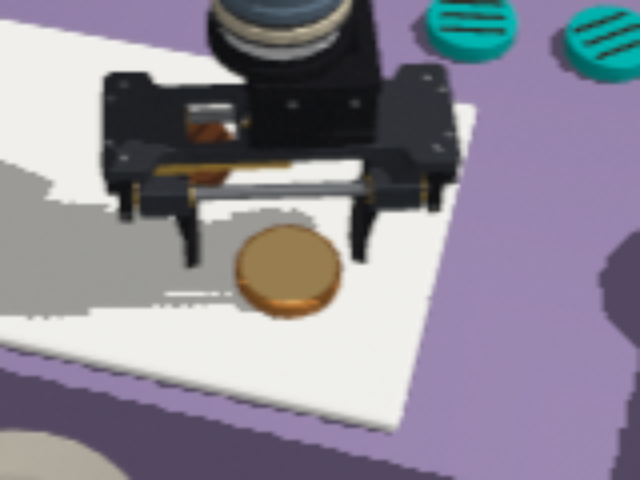

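The bread now lies flat and free on the board, at (288,268) in the crop. Next, up and over to the patty for a near look.

```bash
python3 -m inch '[[0,0,2,0,8.7],[0,0,5,0,8.7],[0,0,9,0,8.7],[2,-2,12,0,8.7],[4,-5,12,0,8.7],[6,-7,12,0,8.7],[7.6,-8,12,0,8.7],[7.6,-8,12,0,8.7],[7.6,-8,12,0,8.7]]'
cat > m4.py <<'E'
from h import *
from m1 import near, fit
import sys
# disc seen from the wrist: top rim contour on plane z; kind dark/bread
def disc(c,kind,z,xy):
    hsv=cv2.cvtColor(c["image"],cv2.COLOR_BGR2HSV).astype(int); h,s,v=hsv[...,0],hsv[...,1],hsv[...,2]
    m=((h<20)&(s>90)&(v<140)) if kind=="patty" else ((h<25)&(s>60)&(v>70))
    m=cv2.morphologyEx(m.astype(np.uint8),cv2.MORPH_OPEN,np.ones((5,5)))
    u=proj(c,[[*xy,z]])[0]; b=near(m,*u); ys,xs=np.nonzero(b)
    ct=max(cv2.findContours(b.astype(np.uint8),0,1)[0],key=len); ct=cv2.convexHull(ct)
    ct=cv2.approxPolyDP(ct,0.5,True); e=cv2.fitEllipse(ct)
    th=np.linspace(0,6.28,60); E=cv2.ellipse2Poly((int(e[0][0]),int(e[0][1])),(int(e[1][0]/2),int(e[1][1]/2)),int(e[2]),0,360,10)
    f=fit(c,b,z)[0]
    print(kind,"bbox",xs.min(),ys.min(),xs.max(),ys.max(),"area",b.sum(),"circle x,y,r",f)
    return f
if __name__=="__main__":
    c=cap("wrist",sys.argv[1]); s=readout.read_state(); print(s["time_s"],s["position"].round(4))
    for k in sys.argv[2:]:
        kind,z,x,y=k.split(","); f=disc(c,kind,float(z),(float(x),float(y)))
        d=f[:2]-s["position"][:2]; print("  shift cm",(d*100).round(2))
E
python3 m4.py w2 patty,0.022,0.532,-0.023
```

```text
time_s: 8.57
position: [0.5311, -0.0234, 0.1603]
tcp_rot: [[-0.254, 0.967, -0.001], [0.967, 0.254, 0.0], [0.001, -0.001, -1.0]]
force: [-0.6, -0.2, -0.3]
opening: 0.997
grasp_force: 0.0
8.6167 [ 0.5299 -0.0226  0.16  ]
patty bbox 298 170 340 217 area 812 circle x,y,r [ 0.5279 -0.0279  0.0289]
  shift cm [-0.2  -0.53]
```

View pics/w2.png

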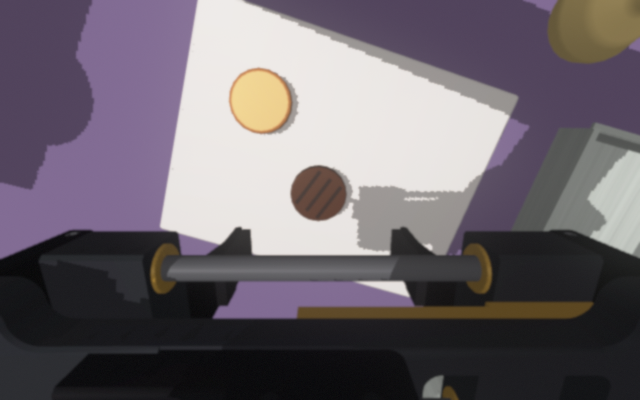

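Wrist view: patty whole at (319,193), about 57 px across, with the bread flat at (261,101). My mask caught only part of the patty, so I am fixing it.

```bash
sed -i 's/m=((h<20).*if kind/m=(v<125) if kind/; s/xs.min(),ys.min/xs.min(),ys.min/' m4.py; sed -i '/approxPolyDP\|linspace\|convexHull/d' m4.py; python3 m4.py w3 patty,0.022,0.532,-0.023 bread,0.022,0.45,0.06
```

```text
8.6667 [ 0.5294 -0.0221  0.1599]
patty bbox 293 167 347 220 area 2328 circle x,y,r [ 0.5278 -0.0268  0.0309]
  shift cm [-0.16 -0.47]
bread bbox 231 69 292 134 area 3231 circle x,y,r [0.4461 0.0511 0.032 ]
  shift cm [-8.33  7.32]
```

```bash
python3 -m inch '[[-0.2,-0.45,-3,0,8.7],[-0.2,-0.45,-7,0,8.7],[-0.2,-0.45,-10,0,8.7],[-0.2,-0.45,-12.5,0,8.7],[-0.2,-0.45,-14,0,8.7],[-0.2,-0.45,-14.5,0,8.7],[-0.2,-0.45,-14.5,0,8.7],[-0.2,-0.45,-14.5,0,8.7]]'; python3 -m inch '[[0,0,0,0,5],[0,0,0,0,5],[0,0,0,0,5],[0,0,0,0,5],[0,0,0,0,5],[0,0,0,0,5],[0,0,0,0,5],[0,0,0,0,5]]'
```

```text
time_s: 9.33
position: [0.5289, -0.0269, 0.016]
tcp_rot: [[-0.256, 0.967, -0.0], [0.967, 0.256, 0.0], [0.0, -0.0, -1.0]]
force: [0.6, 0.1, 0.6]
opening: 0.999
grasp_force: 0.0
time_s: 10.0
position: [0.5296, -0.0276, 0.0161]
tcp_rot: [[-0.256, 0.967, 0.001], [0.967, 0.256, -0.0], [-0.0, 0.001, -1.0]]
force: [-0.2, -0.3, 6.1]
opening: 0.7
grasp_force: 30.0
```

```bash
python3 -m inch '[[0,0,1,0,5],[0,0,4,0,5],[0,0,8,0,5],[0.3,3,12,0,5],[0.6,7,14,0,5],[0.9,11,14,0,5],[1.2,15,14,0,5],[1.5,18,14,0,5],[1.5,20,14,0,5],[1.5,20,14,0,5]]'; python3 -m inch '[[0,0,0,0,5],[0,0,0,0,5]]'; python3 m4.py w4 bread,0.015,0.557,0.27
python3 - <<'E'
from h import *
from m1 import near,fit
c=cap("wrist"); hsv=cv2.cvtColor(c["image"],cv2.COLOR_BGR2HSV); m=(hsv[...,1]<60)&(hsv[...,2]>120)
u=proj(c,[[.557,.27+.06,.006]])[0]; b=near(m,*u); ys,xs=np.nonzero(b); print("plate",fit(c,b,.010)[0],xs.min(),ys.min(),xs.max(),ys.max())
E
```

```text
time_s: 10.83
position: [0.5436, 0.1768, 0.156]
tcp_rot: [[-0.26, 0.965, 0.0], [0.965, 0.26, 0.002], [0.001, 0.001, -1.0]]
force: [0.1, -0.0, -2.1]
opening: 0.705
grasp_force: 30.0
time_s: 11.0
position: [0.5438, 0.1719, 0.1554]
tcp_rot: [[-0.256, 0.967, -0.001], [0.967, 0.256, -0.001], [-0.0, -0.001, -1.0]]
force: [-0.9, 0.0, 0.0]
opening: 0.702
grasp_force: 30.0
11.05 [0.544  0.1714 0.1554]
bread bbox 325 72 386 136 area 3182 circle x,y,r [0.5539 0.2679 0.032 ]
  shift cm [0.99 9.65]
plate [0.555  0.2702 0.0843] 278 11 438 182
```

View pics/w4.png

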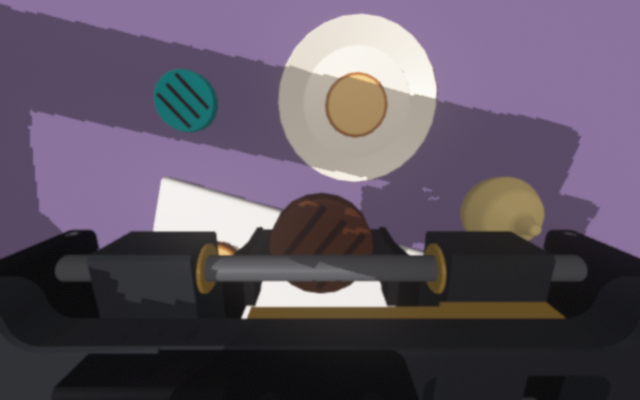

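Wrist view: base bread (356,104) centred on the plate (357,97), onion clear at (503,215). The held patty spans columns 270–373 and rows 193–293, so its centre is at about (321,243).

```bash
python3 - <<'E'
from h import *
c=cap("wrist"); s=readout.read_state(); R=np.array(s["tcp_rot"]);p=s["position"]
for z in(.004,.008,.012): 
    P=ray(c,[(321.5,243),(321.5,193),(321.5,293),(270,243),(373,243)],p[2]+z); print(z,((P-p)@R)[:,:2].round(4).tolist())
print(p)
E
```

```text
0.004 [[0.0013, -0.0011], [0.0329, -0.0012], [-0.0337, -0.0011], [0.0013, -0.0327], [0.0014, 0.0305]]
0.008 [[0.0031, -0.0011], [0.0339, -0.0012], [-0.031, -0.0011], [0.003, -0.0319], [0.0031, 0.0297]]
0.012 [[0.0049, -0.0011], [0.0349, -0.0012], [-0.0283, -0.0011], [0.0048, -0.0312], [0.0049, 0.0289]]
[0.54426742 0.17108862 0.15545781]
```

```bash
python3 -m inch '[[0.4,3,0,0,5],[0.8,6,0,0,5],[1.2,8.5,-2,0,5],[1.2,9.6,-5,0,5],[1.2,9.6,-8,0,5],[1.2,9.6,-10.5,0,5],[1.2,9.6,-12,0,5],[1.2,9.6,-12.7,0,5],[1.2,9.6,-12.9,0,5],[1.2,9.6,-12.9,0,5]]'; python3 -m inch '[[0,0,-0.1,0,5],[0,0,-0.2,0,5],[0,0,-0.2,0,5]]'
```

```text
time_s: 11.98
position: [0.5568, 0.2677, 0.0265]
tcp_rot: [[-0.254, 0.967, -0.0], [0.967, 0.254, -0.0], [-0.0, -0.0, -1.0]]
force: [0.1, -0.1, -0.6]
opening: 0.705
grasp_force: 30.0
time_s: 12.23
position: [0.5571, 0.2686, 0.0257]
tcp_rot: [[-0.256, 0.967, 0.002], [0.967, 0.256, 0.001], [0.0, 0.002, -1.0]]
force: [-0.5, -0.6, -1.0]
opening: 0.705
grasp_force: 30.0
```

```bash
python3 -m inch '[[-0.1,-0.1,-0.1,0,5],[-0.1,-0.1,-0.1,0,5]]'; python3 -m inch '[[0,0,-0.1,0,5],[0,0,-0.1,0,5]]'; python3 -m inch '[[0,0,-0.1,0,5],[0,0,-0.1,0,5]]'
```

```text
time_s: 12.4
position: [0.5552, 0.2674, 0.024]
tcp_rot: [[-0.256, 0.967, 0.0], [0.967, 0.256, 0.0], [-0.0, 0.0, -1.0]]
force: [0.4, -1.0, -0.4]
opening: 0.707
grasp_force: 30.0
time_s: 12.57
position: [0.5552, 0.2675, 0.0226]
tcp_rot: [[-0.256, 0.967, 0.0], [0.967, 0.256, 0.0], [0.0, 0.0, -1.0]]
force: [0.4, -0.1, -0.3]
opening: 0.7
grasp_force: 30.0
time_s: 12.73
position: [0.5553, 0.2676, 0.0222]
tcp_rot: [[-0.256, 0.967, 0.0], [0.967, 0.256, 0.0], [0.0, 0.0, -1.0]]
force: [-1.8, -0.7, 3.5]
opening: 0.704
grasp_force: 30.0
```

Contact at 3.5 N. I open, rise and look again.

```bash
python3 -m inch '[[0,0,0,0,8.7],[0,0,0,0,8.7],[0,0,0,0,8.7],[0,0,0,0,8.7],[0,0,0,0,8.7],[0,0,0,0,8.7]]'; python3 -m inch '[[0,0,2,0,8.7],[0,0,5,0,8.7],[0,-2,9,0,8.7],[0,-5,12,0,8.7],[-0.5,-8,13,0,8.7],[-1,-9.5,13,0,8.7],[-1,-9.5,13,0,8.7],[-1,-9.5,13,0,8.7]]'; cat > m5.py <<'E'
import sys; from h import *
from m1 import near,fit
c=cap("wrist",sys.argv[1]); hsv=cv2.cvtColor(c["image"],cv2.COLOR_BGR2HSV).astype(int); h,s,v=[hsv[...,i] for i in range(3)]
u=proj(c,[[.555,.268,.03]])[0]; g=cv2.morphologyEx(((h<25)&(s>90)&(v<115)|(v<70)).astype(np.uint8),cv2.MORPH_CLOSE,np.ones((5,5)))
g[230:]=0; b=near(g,*u); ys,xs=np.nonzero(b); print("patty",fit(c,b,.026)[0],xs.min(),ys.min(),xs.max(),ys.max())
b=near((s<60)&(v>120),*proj(c,[[.557,.33,.006]])[0]); print("plate",fit(c,b,.010)[0]); print(readout.read_state()["position"])
E
python3 m5.py w5
```

```text
time_s: 13.23
position: [0.5553, 0.2675, 0.0214]
tcp_rot: [[-0.256, 0.967, -0.0], [0.967, 0.256, -0.0], [-0.0, -0.0, -1.0]]
force: [0.1, -0.3, 0.4]
opening: 0.98
grasp_force: 0.0
time_s: 13.9
position: [0.5452, 0.1719, 0.1518]
tcp_rot: [[-0.254, 0.967, 0.0], [0.967, 0.254, 0.0], [0.0, 0.0, -1.0]]
force: [0.4, 0.1, -0.2]
opening: 1.0
grasp_force: 0.0
patty [0.553  0.268  0.0309] 325 70 386 135
plate [0.5553 0.2701 0.0843]
[0.54529642 0.17270318 0.15138617]
```

View pics/w5.png

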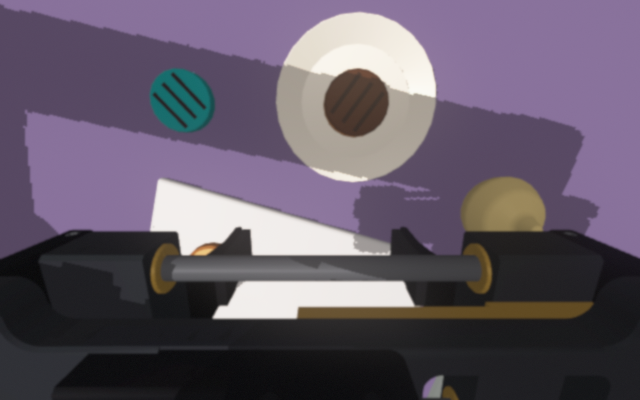

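The patty sits centred on the base bread at (356,102). Measured: patty (0.553, 0.268), base bread (0.554, 0.268), plate (0.555, 0.270), within 3 mm. Next I go back for the bread.

```bash
python3 -m inch '[[-2,-3,0,0,8.7],[-4,-6,0,0,8.7],[-6.5,-9,0,0,8.7],[-8.5,-11,0,0,8.7],[-9.8,-12.2,0,0,8.7],[-9.8,-12.2,0,0,8.7],[-9.8,-12.2,0,0,8.7]]';  python3 m4.py w6 bread,0.022,0.446,0.051
```

```text
time_s: 14.53
position: [0.4475, 0.051, 0.1512]
tcp_rot: [[-0.255, 0.967, -0.0], [0.967, 0.255, 0.001], [0.001, -0.0, -1.0]]
force: [0.8, 0.2, -0.4]
opening: 0.997
grasp_force: 0.0
14.5833 [0.4486 0.0512 0.1514]
bread bbox 292 164 350 220 area 2684 circle x,y,r [0.4462 0.0511 0.0321]
  shift cm [-0.24 -0.01]
```

```bash
python3 -m inch '[[-0.2,0,-3,0,8.7],[-0.2,0,-7,0,8.7],[-0.2,0,-10,0,8.7],[-0.2,0,-12,0,8.7],[-0.2,0,-13.2,0,8.7],[-0.2,0,-13.6,0,8.7],[-0.2,0,-13.6,0,8.7],[-0.2,0,-13.6,0,8.7]]'; python3 -m inch '[[0,0,0,0,5],[0,0,0,0,5],[0,0,0,0,5],[0,0,0,0,5],[0,0,0,0,5],[0,0,0,0,5],[0,0,0,0,5],[0,0,0,0,5]]'
```

```text
time_s: 15.25
position: [0.4464, 0.0511, 0.0155]
tcp_rot: [[-0.257, 0.966, 0.001], [0.966, 0.257, -0.0], [-0.0, 0.001, -1.0]]
force: [-0.8, -0.5, 0.7]
opening: 0.997
grasp_force: 0.0
time_s: 15.92
position: [0.4458, 0.0504, 0.0161]
tcp_rot: [[-0.256, 0.967, 0.002], [0.967, 0.256, -0.0], [-0.001, 0.001, -1.0]]
force: [-0.1, 1.1, 5.7]
opening: 0.723
grasp_force: 30.0
```

```bash
python3 -m inch '[[0,0,1,0,5],[0,0,4,0,5],[0,0,8,0,5],[1,1,12,0,5],[3,3.5,14,0,5],[5,6.5,14,0,5],[7,9.5,14,0,5],[9,11.5,14,0,5],[9.9,12.2,14,0,5],[9.9,12.2,14,0,5]]';  python3 -m inch '[[0,0,0,0,5],[0,0,0,0,5]]'; python3 m5.py w7; cat > m6.py <<'E'
from h import *
c=cap("wrist"); s=readout.read_state(); R=np.array(s["tcp_rot"]);p=s["position"]
hsv=cv2.cvtColor(c["image"],cv2.COLOR_BGR2HSV).astype(int); h,sa,v=[hsv[...,i] for i in range(3)]
m=((h<28)&(sa>60)&(v>50)); k=np.zeros_like(m); k[175:302,250:392]=1; m=cv2.morphologyEx((m&k).astype(np.uint8),cv2.MORPH_OPEN,np.ones((3,3)))
ys,xs=np.nonzero(m); print(m.sum(),xs.min(),xs.max(),ys.min(),ys.max())
for z in(0,.004,.008):
    P=((ray(c,np.c_[xs,ys],p[2]+z)-p)@R)[:,:2].astype(np.float32); print(z,np.round(cv2.minEnclosingCircle(P)[0],4),round(cv2.minEnclosingCircle(P)[1],4), P.min(0).round(4),P.max(0).round(4))
E
python3 m6.py
```

```text
time_s: 16.75
position: [0.5464, 0.1743, 0.1555]
tcp_rot: [[-0.258, 0.966, 0.003], [0.966, 0.258, 0.001], [-0.0, 0.003, -1.0]]
force: [0.2, -0.2, -0.1]
opening: 0.725
grasp_force: 30.0
time_s: 16.92
position: [0.5426, 0.1717, 0.1549]
tcp_rot: [[-0.255, 0.967, -0.003], [0.967, 0.255, -0.001], [0.0, -0.003, -1.0]]
force: [-0.7, -0.5, -0.5]
opening: 0.724
grasp_force: 30.0
patty [0.5531 0.268  0.0309] 328 71 388 136
plate [0.5552 0.2701 0.0843]
[0.54262679 0.17155562 0.15501291]
5968 268 374 193 291
0 [-0.0017 -0.0017] 0.0339 [-0.0348 -0.0352] [0.0319 0.032 ]
0.004 [ 0.0001 -0.0017] 0.0331 [-0.0322 -0.0343] [0.0329 0.0312]
0.008 [ 0.0019 -0.0017] 0.0322 [-0.0295 -0.0335] [0.0339 0.0303]
```

```bash
python3 -m inch '[[0.4,3,0,0,5],[0.8,6,0,0,5],[1.2,8.5,-1,0,5],[1.2,9.6,-3,0,5],[1.2,9.6,-6,0,5],[1.2,9.6,-8.5,0,5],[1.2,9.6,-10,0,5],[1.2,9.6,-11,0,5],[1.2,9.6,-11.2,0,5],[1.2,9.6,-11.2,0,5]]'; python3 -m inch '[[0,0,-0.1,0,5],[0,0,-0.1,0,5],[0,0,-0.1,0,5]]'
```

```text
time_s: 17.85
position: [0.556, 0.2678, 0.0433]
tcp_rot: [[-0.255, 0.967, -0.001], [0.967, 0.255, -0.0], [-0.0, -0.001, -1.0]]
force: [0.6, -0.2, -0.3]
opening: 0.725
grasp_force: 30.0
time_s: 18.1
position: [0.5572, 0.2686, 0.0438]
tcp_rot: [[-0.256, 0.967, 0.002], [0.967, 0.256, 0.001], [0.0, 0.002, -1.0]]
force: [0.1, 0.2, -0.5]
opening: 0.723
grasp_force: 30.0
```

```bash
python3 -m inch '[[-0.1,0,-0.2,0,5],[-0.1,0,-0.3,0,5],[-0.1,0,-0.3,0,5]]'; python3 -m inch '[[0,0,-0.1,0,5],[0,0,-0.1,0,5]]'; python3 -m inch '[[0,0,-0.1,0,5],[0,0,-0.1,0,5]]'
```

```text
time_s: 18.35
position: [0.5551, 0.2685, 0.0396]
tcp_rot: [[-0.256, 0.967, -0.0], [0.967, 0.256, -0.0], [-0.0, -0.0, -1.0]]
force: [0.1, 0.2, -1.2]
opening: 0.725
grasp_force: 30.0
time_s: 18.52
position: [0.5552, 0.2685, 0.0384]
tcp_rot: [[-0.256, 0.967, -0.0], [0.967, 0.256, -0.0], [-0.0, -0.0, -1.0]]
force: [0.4, 0.4, -0.5]
opening: 0.722
grasp_force: 30.0
time_s: 18.68
position: [0.5553, 0.2685, 0.0382]
tcp_rot: [[-0.256, 0.967, 0.0], [0.967, 0.256, -0.0], [-0.0, 0.0, -1.0]]
force: [-1.1, -0.7, 3.4]
opening: 0.721
grasp_force: 30.0
```

Contact again at the expected height. I release, retreat and check.

```bash
python3 -m inch '[[0,0,0,0,8.7],[0,0,0,0,8.7],[0,0,0,0,8.7],[0,0,0,0,8.7],[0,0,0,0,8.7],[0,0,0,0,8.7]]'; python3 -m inch '[[0,0,2,0,8.7],[0,0,5,0,8.7],[0,-2,9,0,8.7],[0,-5,11,0,8.7],[-0.5,-8,12,0,8.7],[-1,-9.5,12,0,8.7],[-1,-9.5,12,0,8.7],[-1,-9.5,12,0,8.7]]'; python3 m4.py w8 bread,0.044,0.555,0.269; python3 - <<'E'
from h import *
from m1 import near,fit
for n in("wrist","side","scene"):
    c=cap(n); hsv=cv2.cvtColor(c["image"],cv2.COLOR_BGR2HSV).astype(int); h,s,v=[hsv[...,i] for i in range(3)]
    if n=="wrist": print("plate",fit(c,near((s<60)&(v>120),*proj(c,[[.557,.33,.006]])[0]),.010)[0])
    b=near((h<25)&(s>80)&(v>140),*proj(c,[[.555,.269,.046]])[0]); print(n,"top pale face",fit(c,b,.046)[0])
E
```

```text
time_s: 19.18
position: [0.5553, 0.2685, 0.0374]
tcp_rot: [[-0.256, 0.967, -0.0], [0.967, 0.256, -0.0], [0.0, -0.0, -1.0]]
force: [-0.9, 0.8, 0.4]
opening: 0.986
grasp_force: 0.0
time_s: 19.85
position: [0.5453, 0.173, 0.1578]
tcp_rot: [[-0.254, 0.967, 0.0], [0.967, 0.254, 0.0], [0.0, 0.0, -1.0]]
force: [0.4, 0.1, 0.1]
opening: 0.999
grasp_force: 0.0
19.9 [0.5454 0.1737 0.1574]
bread bbox 324 67 391 137 area 3847 circle x,y,r [0.5536 0.268  0.0324]
  shift cm [0.82 9.43]
plate [0.5551 0.27   0.0844]
wrist top pale face [0.5535 0.27   0.0299]
side top pale face [0.5546 0.2722 0.0298]
scene top pale face [0.5552 0.2724 0.028 ]
```

The top bread is at (0.554, 0.268), with its radius right at the expected height. It is within about 2–3 mm of the plate, patty and base bread.

```bash
python3 -c "
from rig import bot
print(bot.hand_in())"
```

```text
the job is handed in; nothing more can be done
None
```

The sandwich is stacked on the plate: base bread, patty and round bread, each about 3 mm or less off centre by the last camera check. I handed it in with about 20 s on the robot's clock; the hand-in call returned no verdict.

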